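# Tension the clip and draw a telescopic tiller extension to its second stop

### The job

A repaired telescopic tiller extension lies across the walnut display board and wants its latch checked. Turn the round brass knob clockwise from its slack detent to its tight detent so that the spring clip holds the tube fast, then squeeze the rubber grip so that the red button is pressed fully in and, keeping it pressed, draw the grip out past the first stop to the second stop, as far as it goes. Do not let the tube slide in the clip or disturb the other fittings, and finish while holding the grip there: drawn fully out, with the button still pressed in and the knob left tight.

Things in the scene. Friction and masses are not known exactly. Their poses are not given: they have to be found in the camera images.
- board_mid (a point): Centre of the face of a dark walnut display board (340 mm wide, 250 deep), fixed on the counter, the face tilted 0.26 rad towards the robot; this point is 78 mm above the counter. Axes ('board axes' below): x up the slope, away from the robot; y along the board to the left; z square out of the face. It carries the clip and the tiller extension.
- knob_mid (a point): Round fluted brass knob of the spring clip, 44 mm diameter, 26 mm tall; the point lies on its axis, half-way up, 81 mm out from the board face. z: its axis, square to the face; x: along the white line on its top, turns with it. A 26 mm collar under it meets the clip's brass leaf (26 mm wide, along board x, top 51 mm out from the face): finger tips must stay within 25 mm below this point.
- clip_knob (a joint): Turn of the knob, rad: 0 slack, growing clockwise seen from above to a firm stop at 1.2. It resists with up to about 0.5 N m while a spring plunger rides over a lobe at 0.8; turned on to the stop and let go, it eases back to the tight detent, 1.1 to 1.2, and stays. Starts within 0.15 of slack. Slack, the tube slides along its axis at about 2 N; tight, the clip holds it up to a pull of about 25 N.
- grip: Black rubber hand grip, 30 mm diameter, 106 mm long, lying along the board's y beyond its right edge, the counter 100 mm below it. Origin at its centre, on the tube's axis, level with the middle of the button. Board axes: x towards the button side, y back along the tube to the left; it is drawn out towards -y, on a chromed 16 mm rod that slides in the tube.
- button (a joint): Press of the red button on the grip's +x side, m: 0 out, 0.005 fully in. 38 mm long (y), 14 mm tall, centred on the grip's origin; its face is 21.5 mm from the grip's axis when out (grip and button 36.5 mm across), 16.5 mm when in (31.5 across). 5 N starts it, 9 N press it in: squeezing along x with 20 N or more, one finger on the button, the other opposite, does it. Springs out when let go.
- extension (a joint): How far the grip is drawn out of the tube, m: 0 home, first stop 0.060, second stop 0.120 (hard end stop). Button out: a bolt locks it at each of the three. Button in: it runs freely past the first stop, against an inner return spring of 3 N at home to 5.5 N fully out, which draws it home if let go.
- tube_end (a point): Middle of the right-hand end of the aluminium tube (22 mm diameter, black collar of 27 mm at this end), where the rod leaves it, 54 mm from the grip's origin when home; board axes. The tube rests in two brass saddles and slides along y unless the clip is tight.
- deadlight_rim: Loose bystander: chromed deadlight ring, 164 mm across, 18 mm tall, with a hinge lug. Origin at the centre of its underside.
- winch_pawl: Loose bystander: bronze winch pawl, about 60 x 24 x 14 mm. Origin on its underside.
- gooseneck: Loose bystander: brass gooseneck fitting on a 90 x 40 mm plate, 36 mm tall. Origin at the centre of its underside.
- belaying_pin: Loose bystander: iron belaying pin lying down, 280 mm long, 36 mm thick. Origin at the middle of its length, on the counter.
- grease_tin: Loose bystander: upright blue grease tin, 68 mm diameter, 75 mm tall. Origin at the centre of its underside.
- screwdriver: Loose bystander: screwdriver with an orange handle, lying down.

How it is judged:
On the way, in this order (a step that is already met when the one before it is completed fails the run):
1. the brass knob is turned to its tight detent while the grip is still home (value of joint clip_knob above 1 rad and value of joint extension below 0.01 m), for 0.2 s.
2. the button is pressed in with the grip still home and the clip tight (value of joint button above 0.0035 m and value of joint extension below 0.015 m and value of joint clip_knob above 1 rad), for 0.05 s.
3. the grip is drawn out to the second stop with the button pressed (value of joint extension above 0.112 m and value of joint button above 0.0035 m), for 0.2 s.
At the end, for the whole second after the job is handed in: Fingers hold the grip (over 4 N), still, drawn out at least 112 of 120 mm, button pressed in at least 3.5 of 5 mm so the hand alone carries it against the return spring; knob at its tight detent (above 1.0 of 1.2 rad); tube slid less than 12 mm from where it lay (all of step 3 and contact force between the fingers and grip above 4 N and velocity of joint extension below 0.01 m/s and value of joint clip_knob above 1 rad and distance of tube_end from where it was at the start of the episode below 0.012 m); the arm keeps its last pose, push and grip.
It fails at once if the tube slides in the clip by more than 12 mm (distance of tube_end from where it was at the start of the episode above 0.012 m).
It fails at once if a bystander is pushed more than 25 mm (distance of any of deadlight_rim, winch_pawl, gooseneck, belaying_pin, grease_tin, screwdriver from where it was at the start of the episode above 0.025 m).
It also fails if it takes over 45 s, if anything falls off the work surface, if the arm or the gripper's body presses on something with over 40 N, if the wrist force passes 120 N, or if a joint passes its speed limit or range.

### The arm

A 7-joint arm with a two-finger parallel gripper is mounted at the origin on the work surface. World frame = base frame: x ahead of the robot, y to its left, z up, the work surface at z = 0. Lengths are in m, angles in rad, forces in N, time in s.
With the tool pointing down it reaches from about 0.425 to 0.875 m from the base axis. Payload 4.7 kg.
Tool frame: the origin (TCP) lies at the very end of the fingers, on their centre line; the grasp point (between the pads) lies 19 mm behind it; z points along the fingers, y is the line along which they close (so a half turn about z gives the same grasp; the last joint's range is limited). The gripper opens to 87 mm and grips with 3 to 60 N. Pads are 19 mm wide; open, the fingers measure 117 mm over their backs; the gripper's body (75 mm by 190 mm) begins 51 mm behind the grasp point.
Start: joints at [-1.112, 0.321, -0.07, 1.45, 0.023, 1.371, -0.057], TCP at [0.28, 0.587, 0.223] pointing down, gripper open.
Joint ranges: [-2.86, 2.86], [-0.3, 2.09], [-1.38, 1.24], [0.06, 2.45], [-1.56, 4.7], [0.09, 2.05], [-2.69, 2.69]. Speed limits (rad/s): [2.57, 2.57, 3.14, 3.14, 3.14, 3.14, 3.14].

### API

Orientations are given as a unit quaternion [w, x, y, z].
In Python, from cell import readout, cams, workorder gives the robot as it stands.
- The arm moves only by the shell command python3 -m jog 'ROWS' [OPENING] [FORCE]. ROWS is JSON, one flat list of numbers, 4 for each row, row after row: the shift along the tool's x, y, z in units of 80 mm (1.0 is 80 mm), then the turn about the tool's z in units of 360 degrees (1.0 is 360 degrees). A call has 1 to 20 rows; each row is the pose to reach, as a shift and turn from the pose commanded when the call began, along the tool's axes at that moment, turning the shorter way round; what a row does not reach only later rows make up. A row lasts 1/10 s, in which the tool goes at most 50 mm and 8.59 degrees, less where a joint would pass 70% of its speed; a pose out of reach is approached as far as the arm can. A call with a number of a shift or a turn outside -1 to 1 is refused whole. A call with a gripper value outside its range is refused whole. OPENING is the opening, from 0 (shut) to 1 (fully open), set as the call begins (- or left out, the last holds). The fingers move at their own pace and stop on an object; FORCE is the grip in N (left out, the last holds). Time passes only in rows, so rows that repeat a pose let the fingers close. It gives the time, the measured TCP pose, the force, the opening and the grip force at its end, in the units of the state.
- readout.read_state(): the state, without advancing time (a new reading comes with each control period).
- cams.get_image(name): name is "scene" or "top" or "wrist"; returns (picture, depth): 420x560x3 uint8, blue, green, red; 420x560 float32, m along the optical axis (not along the pixel's ray), 0 where there is no reading.
- cams.camera_params(name): a dict with "intrinsics" (3x3 intrinsics, pixels), "k1" (the pictures are not rectified: a ray, as slopes to the right and down, at radius r is drawn at 1 + k1 r^2 times it, then the intrinsics apply), "extrinsics" (4x4, takes a point from world to camera coordinates); the wrist camera has in their place "tool_from_camera" (4x4, takes a point from camera to tool coordinates, whose origin is the TCP and whose axes are the flange's). Camera axes: x right, y down, z forward; pixel columns grow to the right and rows downward; lengths in m; the calibration is good to about 2 mm. A picture is of the moment at which its call begins: read the wrist's pose just before it. camera_params takes no time and is no camera call.
- workorder.job_done(): hands the job in; it is judged then, once.
The state is a dict: "time_s": time; "joints": joint angles; "qd": joint speeds; "joint_efforts": joint torques, N m; "tool_pos": TCP position; "ee_rot": TCP orientation; "contact_force": force on the tool from outside, world axes, zero at the start; "torque": the same for the moment, N m; "finger_gap": finger opening in m; "finger_force": force on a finger pad.
Only numpy, scipy, OpenCV 4.12 (cv2) and the standard library are available. Lean on these libraries where they do the work, as an engineer would, in place of code of your own. Each camera call takes 0.05 s, during which the arm holds its last target. There are 200 camera calls.

## Working session

There is one attempt and no reset: what is moved stays moved. The work goes in short steps, Python scripts to look and compute and a shell command to move; the robot and the scene stay as the last step left them, time stands still between calls to the robot, and variables do not carry over. Pictures are saved under pics/ and viewed, at most 10 in all, crops included, and the job is handed in when it is done.

```bash
ls; mkdir -p pics
python3 - <<'E'
from cell import readout,cams
import cv2,numpy as np
print(readout.read_state())
for n in("scene","top","wrist"):
    p,d=cams.get_image(n); cv2.imwrite(f"pics/{n}0.png",p); np.save(f"{n}0.npy",d); print(n,cams.camera_params(n))
E
```

```text
pics
{'time_s': 0.0, 'joints': array([-1.11186502,  0.32183524, -0.07004034,  1.45169289,  0.02261104,
        1.37082278, -0.05690104]), 'qd': array([-0.00138872,  0.00108529,  0.00143874,  0.00070021, -0.00122656,
        0.00073746,  0.0002755 ]), 'joint_efforts': array([-7.37457549e-05, -4.91287887e+01, -4.03820481e-01, -3.12530994e+01,
       -6.38653035e-02,  4.40971262e-02,  1.84096075e-04]), 'tool_pos': array([0.27952702, 0.58619199, 0.22144426]), 'ee_rot': array([-1.55845559e-04,  2.20591178e-01,  9.75365860e-01, -9.73724432e-04]), 'contact_force': array([-0.0050989 ,  0.8859472 , -0.86096814]), 'torque': array([-0.03483044,  0.04596416,  0.06930395]), 'finger_force': 0.0, 'finger_gap': 0.08714475217105178}
scene {'intrinsics': array([[424.98064612,   0.        , 286.79588821],
       [  0.        , 424.98064612, 207.11181469],
       [  0.        ,   0.        ,   1.        ]]), 'k1': 0.027259603035103504, 'extrinsics': array([[-0.21710187,  0.97610861,  0.00887433,  0.13476429],
       [ 0.82181917,  0.18767628, -0.53795062, -0.34871608],
       [-0.52676373, -0.10949699, 
[... 417 characters left out ...]
53338754],
       [ 0.04871482,  0.00363279, -0.99880612,  1.40639072],
       [ 0.        ,  0.        ,  0.        ,  1.        ]])}
wrist {'intrinsics': array([[330.39352308,   0.        , 276.8784625 ],
       [  0.        , 330.39352308, 208.5789695 ],
       [  0.        ,   0.        ,   1.        ]]), 'k1': -0.03495671563253735, 'tool_from_camera': array([[ 4.44867992e-04, -9.55520284e-01, -2.94925056e-01,
         8.11454703e-02],
       [ 9.99999877e-01,  3.60406105e-04,  3.40739423e-04,
         1.65963511e-04],
       [-2.19290639e-04, -2.94925171e-01,  9.55520327e-01,
        -1.62414851e-01],
       [ 0.00000000e+00,  0.00000000e+00,  0.00000000e+00,
         1.00000000e+00]])}
```

```bash
python3 -c "
import cv2,numpy as np
a=cv2.imread('pics/scene0.png');b=cv2.imread('pics/top0.png')
cv2.imwrite('pics/both.png',cv2.resize(np.vstack([a,b]),(400*1,600)))"
```

```text
(no output)
```

View pics/top0.png

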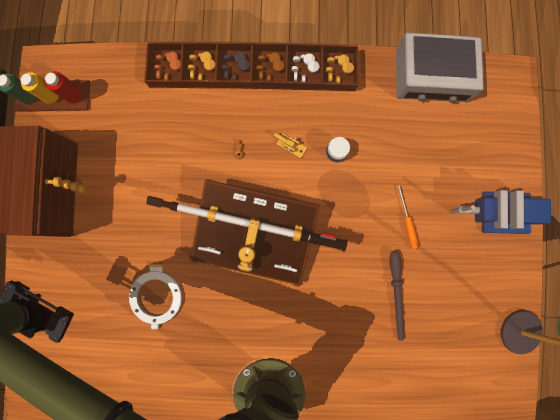

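View pics/scene0.png

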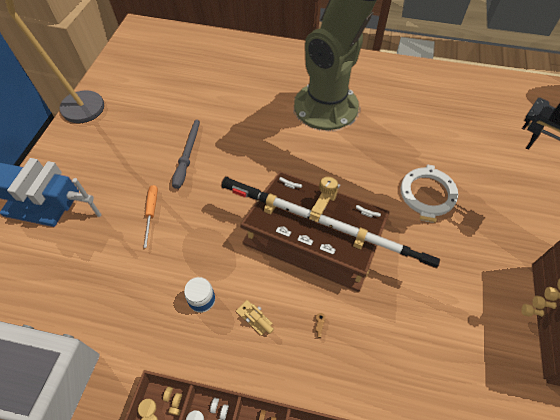

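```bash
cat > h.py <<'E'
import numpy as np,cv2
from cell import readout,cams
from scipy.spatial.transform import Rotation as R
def look(n,save=None):
    s=readout.read_state(); p,d=cams.get_image(n)
    if save: cv2.imwrite('pics/'+save,p)
    return p,world(n,d,s),s
def world(n,d,s=None):
    c=cams.camera_params(n);K=c["intrinsics"]
    v,u=np.mgrid[:420,:560].astype(np.float32)
    uv=cv2.undistortPoints(np.stack([u.ravel(),v.ravel()],1)[:,None],K,np.array([c["k1"],0,0,0,0.]))[:,0].reshape(420,560,2)
    P=np.dstack([uv*d[...,None],d])
    if n=="wrist":
        T=c["tool_from_camera"];P=P@T[:3,:3].T+T[:3,3]
        q=s["ee_rot"];return P@R.from_quat([q[1],q[2],q[3],q[0]]).as_matrix().T+s["tool_pos"]
    T=np.linalg.inv(c["extrinsics"]);return P@T[:3,:3].T+T[:3,3]
E
python3 - <<'E'
from h import *
for n in("top","scene"):
    p=cv2.imread(f'pics/{n}0.png');W=world(n,np.load(n+'0.npy'));h=cv2.cvtColor(p,cv2.COLOR_BGR2HSV)
    H,S,V=[h[...,i].astype(int) for i in range(3)]
    def box(m,u0,v0,u1,v1):
        o=np.zeros_like(m);o[v0:v1,u0:u1]=m[v0:v1,u0:u1];return o
    B=dict(top=[(140,190,355,255),(232,242,264,272),(310,225,345,248)],scene=[(255,185,420,265),(315,170,345,200),(220,175,260,200)])[n]
    z=W[...,2]
    t=W[box((S<50)&(V>120)&(z>.09),*B[0])]
    k=W[box((H>15)&(H<35)&(S>90)&(z>.1),*B[1])]
    r=W[box(((H<6)|(H>172))&(S>140)&(V>90)&(z>.05),*B[2])]
    c=np.median(t,0); 
    u,s_,vt=np.linalg.svd(t-c,full_matrices=False); print(n,'tube',len(t),c,vt[0],'yaw',np.arctan2(-vt[0][0],vt[0][1])%np.pi)
    kt=k[k[:,2]>np.percentile(k[:,2],95)-.012]
    print('knob',len(kt),kt.mean(0),kt.min(0),kt.max(0)); print('btn',len(r),r.mean(0),r.min(0),r.max(0))
E
```

```text
top tube 866 [0.53823414 0.08348638 0.1243346 ] [-0.14966172 -0.92398283  0.35193336] yaw 2.9810127026875137
knob 186 [0.43626207 0.06852356 0.15957974] [0.41467359 0.04687862 0.15311864] [0.45899241 0.0910453  0.17021604]
btn 35 [ 0.49220934 -0.1580282   0.12623328] [ 0.48684633 -0.17565263  0.11615869] [ 0.49783528 -0.14097639  0.13431208]
scene tube 1139 [0.5494919  0.09218509 0.12450844] [0.28621406 0.90769047 0.30688682] yaw 2.836139641966696
knob 192 [0.44513129 0.06793997 0.1634683 ] [0.41520102 0.04444638 0.15229332] [1.08925886 0.09466988 1.04884165]
btn 64 [ 0.49506168 -0.15842014  0.12596   ] [ 0.48579551 -0.18001466  0.11595908] [ 0.50275113 -0.14128331  0.13233573]
```

```bash
for i in 1 2 3 4 5; do python3 -m jog '[-0.31,-0.33,0,0,-0.61,-0.67,0,0,-0.91,-1,0,0]' 1 30 | tail -1; done; python3 -m jog '[0,0,0,-0.02,0,0,0,-0.04,0,0,0,-0.06,0,0,0,-0.08,0,0,0,-0.1,0,0,0,-0.12,0,0,0,-0.13,0,0,0,-0.13,0,0,0,-0.13]'
python3 - <<'E'
from h import *
for n in("top","scene"):
    p=cv2.imread(f'pics/{n}0.png');W=world(n,np.load(n+'0.npy'));h=cv2.cvtColor(p,cv2.COLOR_BGR2HSV)
    S,V=h[...,1].astype(int),h[...,2]
    m=(S<50)&(V>120)&(np.abs(W[...,2]-.13)<.02)&(np.abs(W[...,0]-.55)<.06)&(np.abs(W[...,1]-.08)<.2)
    t=W[m][:,:2].astype(np.float32); print(n,len(t),cv2.fitLine(t,cv2.DIST_HUBER,0,.002,.01).ravel(),np.median(W[m][:,2]),np.percentile(W[m][:,2],90))
look("wrist","w1.png")
E
```

```text
finger_force: 0.0
finger_force: 0.0
finger_force: 0.0
finger_force: 0.0
finger_force: 0.0
time_s: 2.55
tool_pos: [0.436, 0.0691, 0.2224]
ee_rot: [-0.0, -0.184, 0.983, 0.0]
contact_force: [-0.9, 0.3, 0.1]
finger_gap: 0.0868
finger_force: 0.0
top 693 [0.18993485 0.9817967  0.5337369  0.13452283] 0.12539809610424024 0.12933045230760967
scene 899 [0.18651967 0.9824512  0.52891785 0.07421459] 0.12532375162942333 0.1282956544722379
```

View pics/w1.png

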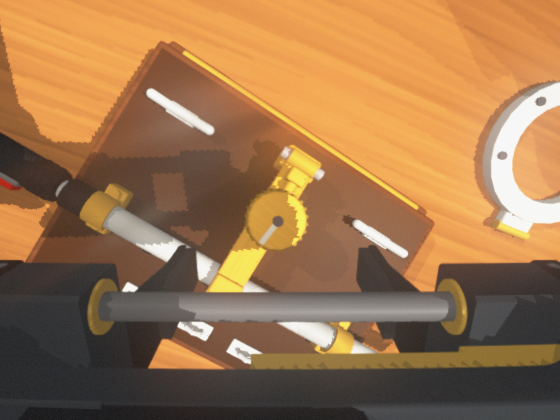

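Run:
```python
from h import *
p,W,s=look("wrist");h=cv2.cvtColor(p,cv2.COLOR_BGR2HSV);H,S=h[...,0],h[...,1]
m=(H>12)&(H<40)&(S>90)&(W[...,2]>.135);m[:,:230]=0;m[:,330:]=0;m[270:]=0;m[:180]=0
n=np.array([-np.sin(.26)*.982,np.sin(.26)*.188,np.cos(.26)])
k=W[m];a=k@n;print(len(k),np.percentile(a,[5,50,90,98]))
t=k[a>np.percentile(a,90)-.004];c=(t.min(0)+t.max(0))/2;print('top',len(t),t.mean(0),c,t.max(0)-t.min(0),'mid',t.mean(0)-.013*n)
q=s["ee_rot"];M=R.from_quat([q[1],q[2],q[3],q[0]]).as_matrix();print('tool shift to mid /80mm',M.T@(t.mean(0)-.013*n-s["tool_pos"])/.08, s["joints"])
```

```text
2885 [0.04287305 0.04749778 0.04847275 0.04930479]
top 2564 [0.4323516  0.06746314 0.16161008] [0.40829195 0.06457425 0.26765529] [0.09554658 0.0500503  0.23452407] mid [0.43563349 0.06683483 0.14904701]
tool shift to mid /80mm [ 0.01532406 -0.02414682  0.91816408] [-0.69812945 -0.15723493  0.43728624  1.94930589  0.06814918  1.3355031
  1.66000099]
```

```bash
python3 -m jog '[-0.01,-0.026,0.3,0,-0.01,-0.026,0.6,0,-0.01,-0.026,0.8,0,-0.01,-0.026,0.8,0]' 1 55|tail -3; python3 -m jog '[0,0,0.15,0,0,0,0.3,0,0,0,0.3,0,0,0,0.3,0]'; python3 -m jog '[0,0,0,0,0,0,0,0,0,0,0,0,0,0,0,0,0,0,0,0,0,0,0,0]' 0 55
```

```text
contact_force: [-0.3, -0.2, 0.5]
finger_gap: 0.087
finger_force: 0.0
time_s: 3.45
tool_pos: [0.4377, 0.0674, 0.1345]
ee_rot: [-0.0, -0.185, 0.983, -0.0]
contact_force: [0.3, 0.2, 0.3]
finger_gap: 0.0871
finger_force: 0.0
time_s: 4.05
tool_pos: [0.4377, 0.0676, 0.1346]
ee_rot: [0.0, -0.185, 0.983, 0.0]
contact_force: [-3.2, 5.1, 0.9]
finger_gap: 0.0471
finger_force: 3.5
```

```bash
python3 -m jog '[0,0,0,0,0,0,0,0,0,0,0,0]' 0 55; python3 -m jog '[0,0,0,0.02,0,0,0,0.04,0,0,0,0.06,0,0,0,0.08,0,0,0,0.08]'
```

```text
time_s: 4.35
tool_pos: [0.4375, 0.068, 0.1347]
ee_rot: [-0.0, -0.185, 0.983, 0.0]
contact_force: [-1.6, 2.8, 3.2]
finger_gap: 0.0445
finger_force: 53.9
time_s: 4.85
tool_pos: [0.438, 0.0679, 0.134]
ee_rot: [0.001, 0.065, 0.998, 0.001]
contact_force: [2.7, 3.1, -7.5]
finger_gap: 0.0433
finger_force: 54.6
```

```bash
python3 -m jog '[0,0,0,0.02,0,0,0,0.04,0,0,0,0.06,0,0,0,0.06]';python3 -m jog '[0,0,0,0.02,0,0,0,0.04,0,0,0,0.055,0,0,0,0.065,0,0,0,0.065]'
python3 - <<'E'
from h import *
look("wrist","w2.png");print(readout.read_state()["torque"])
E
```

```text
time_s: 5.25
tool_pos: [0.4378, 0.0681, 0.1345]
ee_rot: [0.0, 0.25, 0.968, 0.001]
contact_force: [-1.8, 1.0, -3.6]
finger_gap: 0.0433
finger_force: 55.7
time_s: 5.75
tool_pos: [0.4384, 0.0668, 0.1344]
ee_rot: [0.001, 0.44, 0.898, 0.0]
contact_force: [1.5, -1.3, -5.5]
finger_gap: 0.0442
finger_force: 56.5
[ 0.95889338 -1.62022934  0.53318835]
```

View pics/w2.png

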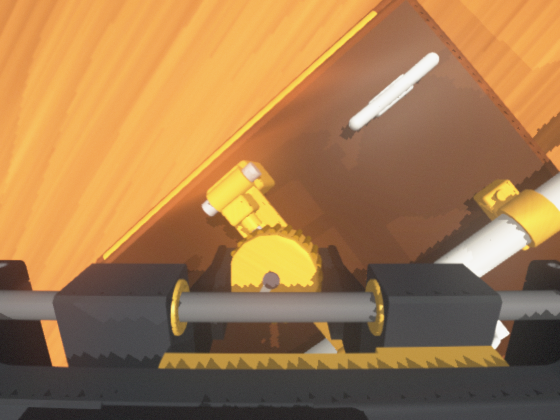

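```bash
python3 -m jog '[0,0,0,0,0,0,0,0,0,0,0,0]' 1 55|tail -2; python3 -m jog '[0,0,-0.5,0,0,0,-1,0,0,0,-1,0,0,0,-1,0]'
python3 - <<'E'
from h import *
p,W,s=look("wrist","w3.png");h=cv2.cvtColor(p,cv2.COLOR_BGR2HSV)
b=(((h[...,0]<6)|(h[...,0]>172))&(h[...,1]>140)&(h[...,2]>90)&(W[...,2]>.08))
print(s["joints"],b.sum(), W[b].mean(0) if b.any() else 0)
E
```

```text
finger_gap: 0.0605
finger_force: 0.0
time_s: 6.5
tool_pos: [0.4381, 0.0674, 0.2154]
ee_rot: [0.0, 0.442, 0.897, 0.001]
contact_force: [-0.4, -0.4, -0.2]
finger_gap: 0.0854
finger_force: 0.0
[-0.64160592 -0.14458251  0.3935693   1.95636897  0.05680637  1.31775076
  0.38925582] 0 0
```

View pics/w3.png

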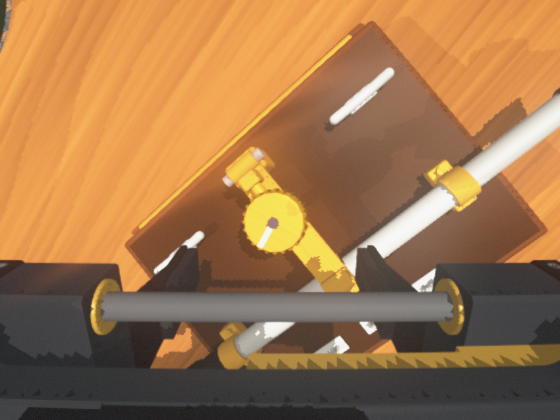

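```bash
for i in 1 2 3; do python3 -m jog '[-0.4,-0.22,0,0,-0.83,-0.44,0,0,-0.83,-0.44,0,0]' 1 45|tail -1;done; python3 -m jog '[0,0,0,0.02,0,0,0,0.04,0,0,0,0.06,0,0,0,0.08,0,0,0,0.1,0,0,0,0.12,0,0,0,0.134,0,0,0,0.134,0,0,0,0.134]'
cat > g.py <<'E'
from h import *
import sys
p,W,s=look("wrist",sys.argv[1]);h=cv2.cvtColor(p,cv2.COLOR_BGR2HSV);z=W[...,2]
yb=np.array([.188,.982,0]);xb=np.array([.949,-.182,.257]);n=np.cross(xb,yb)
q=s["ee_rot"];M=R.from_quat([q[1],q[2],q[3],q[0]]).as_matrix();print(M.round(3).tolist(),s["joints"])
b=((h[...,0]<6)|(h[...,0]>172))&(h[...,1]>140)&(h[...,2]>70)&(z>.07)&(z<.15)
B=W[b];print('btn',len(B),np.median(B,0)); 
f=lambda A,v:np.percentile(A@v,[2,50,98]).round(4)
print('btn y',f(B,yb),'x',f(B,xb),'n',f(B,n)); v,u=np.nonzero(b);print(u.mean(),v.mean())
y0=(f(B,yb)[0]+f(B,yb)[2])/2
g=(h[...,2]<70)&(z>.09)&(z<.15)&(abs(W@yb-y0)<.012)&(abs(W@xb-f(B,xb)[1]+.02)<.03);G=W[g]
if len(G): print('grip',len(G),'x',f(G,xb),'n',f(G,n),'ztop',f(G,np.array([0,0,1])))
print('tcp',s["tool_pos"]@yb,s["tool_pos"]@xb,s["tool_pos"]@n)
E
python3 g.py w4.png
```

```text
finger_force: 0.0
finger_force: 0.0
finger_force: 0.0
time_s: 8.35
tool_pos: [0.4748, -0.1539, 0.2138]
ee_rot: [-0.001, 0.769, 0.639, -0.0]
contact_force: [0.9, 0.0, -0.4]
finger_gap: 0.0869
finger_force: 0.0
[[0.183, 0.983, -0.002], [0.983, -0.183, 0.0], [0.0, -0.002, -1.0]] [-0.43359314 -0.01687338  0.69394693  1.84926811  0.01117332  1.30687982
  0.07321097]
btn 431 [ 0.49361884 -0.15691247  0.12723776]
btn y [-0.0803 -0.0614 -0.0443] x [0.5262 0.5297 0.5321] n [-0.018  -0.009  -0.0075]
300.64965197215776 213.32946635730858
tcp -0.06188078327777646 0.5335772342817348 0.07929148999726586
```

View pics/w4.png

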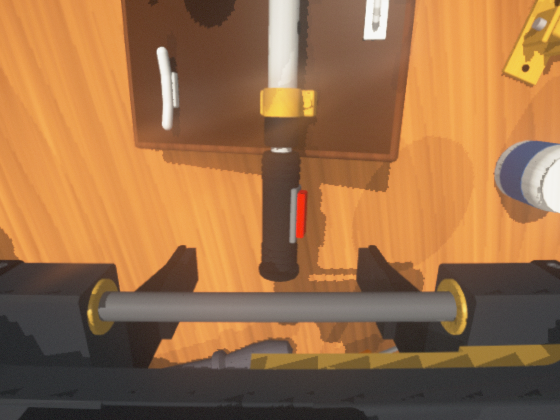

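```bash
python3 -m jog '[0,0.025,0.4,0,0,0.025,0.8,0,0,0.025,0.8,0]' 1 45|tail -3; python3 -m jog '[0,0,0.3,0,0,0,0.66,0,0,0,0.66,0,0,0,0.66,0]'; python3 -m jog '[0,0,0,0,0,0,0,0,0,0,0,0,0,0,0,0,0,0,0,0,0,0,0,0,0,0,0,0,0,0,0,0,0,0,0,0]' 0 45
```

```text
contact_force: [-0.2, -0.1, 0.1]
finger_gap: 0.0873
finger_force: 0.0
time_s: 9.1
tool_pos: [0.4777, -0.1554, 0.0989]
ee_rot: [0.0, 0.77, 0.638, 0.0]
contact_force: [-0.1, 0.1, -0.2]
finger_gap: 0.087
finger_force: 0.0
time_s: 10.0
tool_pos: [0.4777, -0.1553, 0.0978]
ee_rot: [0.0, 0.77, 0.638, 0.0]
contact_force: [3.6, -0.4, -1.8]
finger_gap: 0.0309
finger_force: 45.0
```

Button fully pressed (gap 31 mm). Drawing out.

```bash
python3 -m jog '[-0.1,0,0,0,-0.25,0,0,0,-0.4,0,0,0,-0.55,0,0,0,-0.7,0,0,0,-0.7,0,0,0]'; python3 -m jog '[-0.15,0,0,0,-0.3,0,0,0,-0.45,0,0,0,-0.6,0,0,0,-0.7,0,0,0,-0.7,0,0,0]'
```

```text
time_s: 10.6
tool_pos: [0.4664, -0.2108, 0.0977]
ee_rot: [-0.0, 0.771, 0.637, 0.0]
contact_force: [1.2, 3.0, 0.7]
finger_gap: 0.0311
finger_force: 45.0
time_s: 11.2
tool_pos: [0.4555, -0.2645, 0.0976]
ee_rot: [-0.002, 0.77, 0.638, -0.0]
contact_force: [-1.3, 4.1, 3.7]
finger_gap: 0.0306
finger_force: 45.0
```

```bash
python3 -m jog '[-0.04,0,0,0,-0.08,0,0,0,-0.1,0,0,0,-0.11,0,0,0,-0.11,0,0,0,-0.11,0,0,0]'; python3 g.py w5.png; python3 -c "
from h import *
p,W,s=look('top','t5.png');p,W,s=look('scene','s5.png')
cv2.imwrite('pics/s5c.png',cv2.resize(p[130:290,180:420],None,fx=3,fy=3))"
```

```text
time_s: 11.8
tool_pos: [0.454, -0.2718, 0.0975]
ee_rot: [-0.002, 0.77, 0.638, 0.0]
contact_force: [-2.5, 6.0, 3.6]
finger_gap: 0.0311
finger_force: 45.0
[[0.185, 0.983, -0.002], [0.983, -0.185, 0.003], [0.003, -0.003, -1.0]] [-0.21962417  0.20825883  0.78977811  1.92138801 -0.16868482  1.08234792
  0.45360631]
btn 227 [ 0.46968156 -0.26540857  0.12320979]
btn y [-0.1855 -0.1721 -0.1639] x [0.5249 0.5257 0.526 ] n [-0.0209 -0.0123 -0.0081]
306.85022026431716 270.98237885462555
grip 3263 x [0.4904 0.5092 0.5349] n [-0.0309 -0.0018  0.0185] ztop [0.1059 0.1297 0.147 ]
tcp -0.18151141583422278 0.5054040499230149 -0.0335181637397885
```

View pics/w5.png

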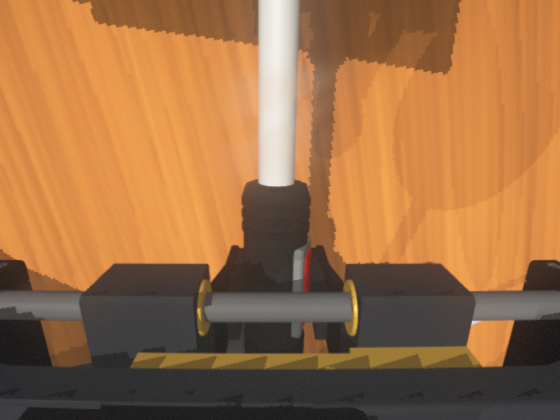

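View pics/s5c.png

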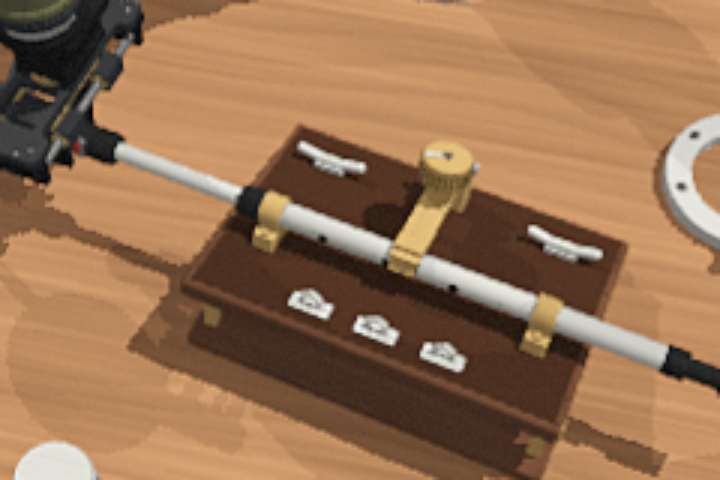

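```bash
python3 -m jog '[-0.01,0,0,0,-0.02,0,0,0,-0.03,0,0,0,-0.03,0,0,0,-0.03,0,0,0,-0.03,0,0,0]'
```

```text
time_s: 12.55
tool_pos: [0.4538, -0.2732, 0.0975]
ee_rot: [-0.003, 0.77, 0.639, 0.001]
contact_force: [-1.6, 7.9, 5.0]
finger_gap: 0.0309
finger_force: 45.0
```

Run:
```python
from h import *
yb=np.array([.188,.982,0])
p,W,s=look("wrist");print('tcp y',s["tool_pos"]@yb,s["contact_force"])
print('grip end profile',[(v,p[v,276].tolist(),(W[v,276]@yb).round(4)) for v in range(176,200,3)])
t,Wt,_=look("top");a=cv2.imread('pics/top0.png')
print('left part mean diff',np.abs(t[190:225,140:215].astype(int)-a[190:225,140:215]).mean())
```

```text
tcp y -0.18299867452006174 [-1.60582972  7.8646651   5.00768112]
grip end profile [(176, [223, 230, 235], np.float64(-0.1293)), (179, [222, 231, 235], np.float64(-0.1307)), (182, [223, 231, 235], np.float64(-0.1317)), (185, [220, 228, 233], np.float64(-0.1332)), (188, [67, 75, 93], np.float64(-0.1339)), (191, [63, 73, 89], np.float64(-0.1343)), (194, [63, 72, 86], np.float64(-0.1355)), (197, [63, 73, 87], np.float64(-0.1368))]
left part mean diff 4.631492063492064
```

```bash
python3 -m jog '[0,0,0,0,0,0,0,0,0,0,0,0]'; python3 -c "
from cell import workorder;print(workorder.job_done())"
```

```text
time_s: 12.95
tool_pos: [0.4538, -0.2732, 0.0975]
ee_rot: [-0.003, 0.77, 0.639, 0.0]
contact_force: [-1.0, 8.3, 4.1]
finger_gap: 0.0312
finger_force: 45.0
the job is handed in; nothing more can be done
None
```

I handed the job in at 12.95 s, with no verdict returned: the knob is tight (about 1.15 rad from the wrist picture), and the grip is held at the second stop with the button pressed in (about 120 mm drawn, 45 N grip). The pull of about 8 N is well under the clip's 25 N, but I did not measure tube slip directly.

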